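Shingle light-baffle slats over a dark-lab vent

TASK

First take the brush off the open grille and lay it down in the blue tray. Then cover the grille bay (not the yellow blanked one) with all the steel slats there are, like roof slates from the bottom line upwards: face up, pull end down the slope, toe edge on its black line, each overlapping the one below, none skipped. Last, throw the red fan lever fully over, away from you, without disturbing the jar, carton and beaker.

Things in the scene. Friction and masses are not known exactly. Their poses are not given: they have to be found in the camera images.
- slat1: dark steel slat 68 (x) x 84 (y) x 5 mm, about 80 g, starts flat on the bench face up; origin: centre of its underside, z out of its face. x points to its head edge; toe edge at x = -34. Orange finger pull on the face: centre x = -18, y = 0, 20 mm along x, 12 wide along y, top 28 mm above the underside. 4 to 6 slats present, all alike, any may go on any line
- slat2: dark steel slat 68 (x) x 84 (y) x 5 mm, about 80 g, starts flat on the bench face up; origin: centre of its underside, z out of its face. x points to its head edge; toe edge at x = -34. Orange finger pull on the face: centre x = -18, y = 0, 20 mm along x, 12 wide along y, top 28 mm above the underside. 4 to 6 slats present, all alike, any may go on any line
- slat3: dark steel slat 68 (x) x 84 (y) x 5 mm, about 80 g, starts flat on the bench face up; origin: centre of its underside, z out of its face. x points to its head edge; toe edge at x = -34. Orange finger pull on the face: centre x = -18, y = 0, 20 mm along x, 12 wide along y, top 28 mm above the underside. 4 to 6 slats present, all alike, any may go on any line
- slat4: dark steel slat 68 (x) x 84 (y) x 5 mm, about 80 g, starts flat on the bench face up; origin: centre of its underside, z out of its face. x points to its head edge; toe edge at x = -34. Orange finger pull on the face: centre x = -18, y = 0, 20 mm along x, 12 wide along y, top 28 mm above the underside. 4 to 6 slats present, all alike, any may go on any line
- slat5: dark steel slat 68 (x) x 84 (y) x 5 mm, about 80 g, starts flat on the bench face up; origin: centre of its underside, z out of its face. x points to its head edge; toe edge at x = -34. Orange finger pull on the face: centre x = -18, y = 0, 20 mm along x, 12 wide along y, top 28 mm above the underside. 4 to 6 slats present, all alike, any may go on any line
- slat6: dark steel slat 68 (x) x 84 (y) x 5 mm, about 80 g, starts flat on the bench face up; origin: centre of its underside, z out of its face. x points to its head edge; toe edge at x = -34. Orange finger pull on the face: centre x = -18, y = 0, 20 mm along x, 12 wide along y, top 28 mm above the underside. 4 to 6 slats present, all alike, any may go on any line
- slat1_toe (a point): middle of the toe edge of slat1, on its underside; axes as the slat's
- slat2_toe (a point): middle of the toe edge of slat2, on its underside; axes as the slat's
- slat3_toe (a point): middle of the toe edge of slat3, on its underside; axes as the slat's
- slat4_toe (a point): middle of the toe edge of slat4, on its underside; axes as the slat's
- slat5_toe (a point): middle of the toe edge of slat5, on its underside; axes as the slat's
- slat6_toe (a point): middle of the toe edge of slat6, on its underside; axes as the slat's
- line1 (a point): middle of the lowest black exposure line of the grille bay, on the board. x straight up the slope, y level along the line, z square to the board. From x = 0 to 8 mm runs a starter strip 9.5 mm high: slat 1's toe rests on it, its head on the board. Every laid slat lies 8 degrees flatter than the board, toe 9.5 mm off it, straight above its line, middle at y = 0; friction holds it
- line6 (a point): middle of exposure line 6 in the grille bay, 180 mm up the slope from line 1 (lines 2 to 5 lie evenly between, 36 mm apart); axes as line1's
- roof: fixed white board 285 mm up the slope, 244 wide, rising 20 degrees away from the robot; two bays side by side, centres 120 mm apart: one (left or right, varies) has a flush dark open grille, the other a flush yellow plate. Origin: on the bench under its centre, x level, up-slope. Surface 35 mm above the bench at line 1 (x = -85), 97 at line 6, 124 at the top edge
- brush: bench brush, 24 (x) x 150 (y) x 24 mm high (z), about 90 g; origin: centre of its underside. Pale wooden back in the top 14 mm, rigid white bristles under the +y half. Starts on the grille bay across the slope, about 115 mm up from line 1, underside on the board
- tray: fixed blue open tray, 100 (x) by 220 (y) by 30 mm high outside, walls and floor 5 mm; origin at the centre of its underside
- fan (a joint): angle of the red fan switch lever (rad): about 0 leaning towards the robot (off), 1.0 thrown fully over away from the robot (on); stays where left, moves with a push of a few newtons
- fan_tip (a point): centre of the red ball (26 mm across) at the end of the lever, a steel rod 10 mm thick, 80 mm from its pivot, which is 22 mm above the bench
- fan_base: the lever's fixed grey block; the lever swings about the block's y axis, towards its +x
- jar: amber glass jar, 48 mm across, 75 mm high, bystander; origin at its base
- carton: cardboard carton 70 by 90 by 50 mm, bystander; origin at its base
- beaker: white plastic beaker 60 mm across, 60 mm high, bystander; origin at its base

How it is judged:
By the outcome, as a careful person would: the job done as asked, in the order asked, and still so for the second after the job is handed in, with the robot touching nothing.
Of slat1, slat2, slat3, slat4, slat5, slat6 only 4 to 6 are there at a start; the rules pass over those that are not, and their reading is None.
At some moment in a run one of brush may be knocked a few centimetres aside while the robot is not near it.
Once in a run the grip may slacken for a moment while it holds something.
It also fails if it takes over 210 s, if anything falls off the work surface, if the arm or the gripper's body presses on something with over 40 N, if the wrist force passes 120 N, or if a joint passes its speed limit or range.

ROBOT

A 7-joint arm with a two-finger parallel gripper is mounted at the origin on the work surface. World frame = base frame: x ahead of the robot, y to its left, z up, the work surface at z = 0. Lengths are in m, angles in rad, forces in N, time in s.
With the tool pointing down it reaches from about 0.425 to 0.95 m from the base axis. Payload 16.7 kg.
Tool frame: the origin (TCP) lies on the centre line of the jaws, within the pads' length; the fingertips stand 17 mm ahead of it and the grasp point (between the pads) lies 2 mm behind it (bot.finger_overhang is the distance from the TCP to the fingertips, in m); z points along the fingers, y is the line along which they close (so a half turn about z gives the same grasp; the last joint's range is limited). The gripper opens to 94 mm and grips with 3 to 60 N. Pads are 16 mm wide; open, the fingers measure 119 mm over their backs; the gripper's body (75 mm by 177 mm) begins 78 mm behind the grasp point.
Start: joints at [-1.448, 0.426, 0.074, 1.606, -0.034, 1.111, -0.067], TCP at [0.182, 0.65, 0.222] pointing down, gripper open.
Joint ranges: [-2.85, 2.85], [-0.5, 2.14], [-1.23, 1.37], [0.21, 2.46], [-1.02, 4.16], [0.16, 2.05], [-2.73, 2.73]. Speed limits (rad/s): [1.89, 1.89, 2.39, 2.39, 3.01, 3.01, 3.01].

INTERFACE

Orientations are given as a unit quaternion [x, y, z, w].
In Python, from cell import bot gives the robot as it stands.
- The arm moves only by the tool jog_arm, called after "Emit:" as name(argument=value, ...), one argument or row to a line, values as JSON. Schema: {"type":"object","properties":{"rows":{"type":"array","items":{"type":"array","items":{"type":"array","items":{"type":"number"},"minItems":5,"maxItems":5},"minItems":1,"maxItems":20},"minItems":1,"maxItems":1},"only":{"type":"string"},"quiet":{"type":"boolean"},"lines":{"type":"string"}},"required":["rows"],"additionalProperties":false}. rows is a list that holds a single list of rows (three levels of brackets), with 1 to 20 rows, each of 5 numbers: the finger opening in m, then dx, dy, dz in m, then a turn about the tool's z in rad; each row is the pose to reach, as a shift and turn from the pose commanded when the call began, along the tool's axes at that moment; what a row does not reach only later rows make up. A row lasts 1/8 s, in which the tool goes at most 0.0625 m and 0.188 rad, less where a joint would pass 70% of its speed; a pose out of reach is approached as far as the arm can. The fingers move at their own pace and stop on an object; the grip force is fixed at half the most. Time passes only in rows, so rows that do not move let the fingers close. The tool returns the time, the measured TCP pose, the force, the opening and the grip force at its end. only (a regular expression) keeps the lines of the reply that match it, lines (a string "A,B") keeps lines A to B, and quiet returns only ok. Input that does not fit is refused with a message, and nothing moves.
- bot.read_state(): the state, without advancing time (a new reading comes with each control period).
- bot.grab_frame(name): name is "scene" or "top"; returns a dict with "pixels" (420x560x3 uint8, red, green, blue), "fov_y" (degrees; the focal length in pixels is half the picture's height over the tangent of half this angle, whatever the lens; pixels are square), "cx", "cy" (the principal point, pixels), "T" (4x4, takes a point from camera to world coordinates). Camera axes: x right, y down, z forward; pixel columns grow to the right and rows downward; lengths in m; the calibration is good to about 2 mm. A picture is of the moment at which its call begins. There is no depth.
- bot.hand_in(): hands the job in; it is judged then, once.
The state is a dict: "t": time; "q": joint angles; "joint_velocities": joint speeds; "tau": joint torques, N m; "tool_pos": TCP position; "orientation": TCP orientation; "force": force on the tool from outside, world axes, zero at the start; "wrist_torque": the same for the moment, N m; "finger_gap": finger opening in m; "grasp_force": force on a finger pad.
Only numpy, scipy, OpenCV 4.12 (cv2) and the standard library are available. Lean on these libraries where they do the work, as an engineer would, in place of code of your own. Each camera call takes 0.05 s, during which the arm holds its last target. There are 200 camera calls.

## Working session

There is one attempt and no reset: what is moved stays moved. The work goes in short steps, Python scripts to look and compute and a tool call to move; the robot and the scene stay as the last step left them, time stands still between calls to the robot, and variables do not carry over. Pictures are saved under pics/ and viewed, at most 14 in all, crops included, and the job is handed in when it is done.

```bash
ls; mkdir -p pics
```

Run:
```python
from cell import bot
import cv2
for n in ("scene","top"):
    f=bot.grab_frame(n); print(n,f["fov_y"],f["cx"],f["cy"],f["T"])
    cv2.imwrite(f"pics/{n}0.png",f["pixels"][:,:,::-1])
s=bot.read_state(); print(s)
```

```text
cell.py
pics
scene 42.59455704672972 286.20292676812466 208.76628614203213 [[ 0.83455689  0.35354117 -0.42252034  1.22206136]
 [ 0.55082378 -0.54992677  0.62783255 -0.87142315]
 [-0.01039059 -0.75669624 -0.65368405  1.05128083]
 [ 0.          0.          0.          1.        ]]
top 52.32566111935599 283.6666030107856 201.94263813748904 [[-2.47894084e-02 -9.95308124e-01  9.35265938e-02  4.77921802e-01]
 [-9.99692130e-01  2.45811768e-02 -3.37798647e-03  3.16453207e-02]
 [ 1.06314364e-03 -9.35815381e-02 -9.95611051e-01  1.18861087e+00]
 [ 0.00000000e+00  0.00000000e+00  0.00000000e+00  1.00000000e+00]]
{'t': 0.1, 'q': array([-1.44750319,  0.42666969,  0.07385828,  1.60650575, -0.03410297,
        1.11081502, -0.06707831]), 'joint_velocities': array([-0.0001404 , -0.00189332, -0.00055998, -0.00241931, -0.00058299,
        0.00024011,  0.00108214]), 'tau': array([ 6.66468564e-03, -9.37466884e+01,  3.67620595e+00, -4.55036974e+01,
       -4.86646732e-02,  1.69808418e-02,  5.05931996e-05]), 'tool_pos': array([0.18178857, 0.64968268, 0.22186208]), 'orientation': array([ 1.35981409e-01,  9.90711226e-01, -5.67917450e-04, -3.80954759e-05]), 'force': array([0.42135474, 1.35582059, 0.27704593]), 'wrist_torque': array([-0.02279656, -0.01637085, -0.01392074]), 'grasp_force': 0.0, 'finger_gap': 0.09416898037009419}
```

View pics/scene0.png

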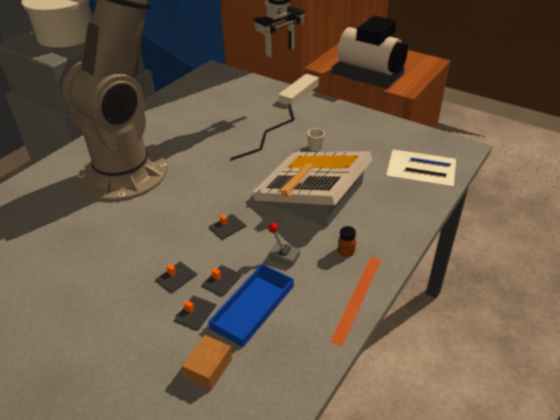

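View pics/top0.png

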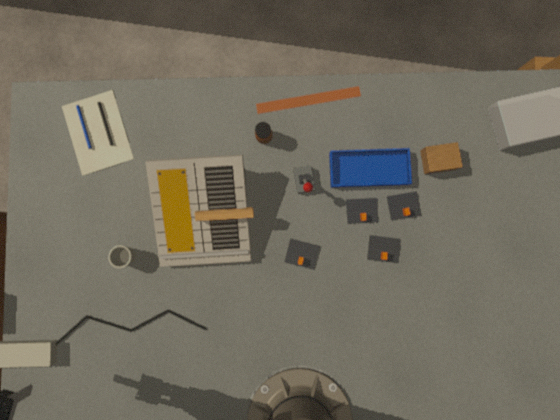

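The arm is clear of the scene. In the top view, up is world +x. The grille bay is on the right, around (222,208), with the brush across it at (225,214). There are four slats with orange pulls at about (364,216), (407,212), (385,256) and (301,261). The tray is at (370,168), the lever ball at (307,187), the jar at (263,132), the carton at (442,157) and the beaker at (120,257).

Create h.py:
```python
from cell import bot
import cv2, numpy as np
def grab(n): return bot.grab_frame(n)
def foc(f): return 210/np.tan(np.radians(f["fov_y"])/2)
def ray(f,uv):
    F=foc(f); d=np.array([(uv[0]-f["cx"])/F,(uv[1]-f["cy"])/F,1.]); return f["T"][:3,3],f["T"][:3,:3]@d
def onz(f,uv,z):
    o,d=ray(f,uv); return o+d*(z-o[2])/d[2]
def proj(f,p):
    c=np.linalg.inv(f["T"])@np.r_[p,1]; F=foc(f); return np.array([f["cx"]+F*c[0]/c[2],f["cy"]+F*c[1]/c[2]])
def two(fa,ua,fb,ub):
    a,d=ray(fa,ua);b,e=ray(fb,ub); s,t=np.linalg.lstsq(np.c_[d,-e],b-a,rcond=None)[0]
    return (a+s*d+b+t*e)/2, np.linalg.norm(a+s*d-b-t*e)
def blobs(m,amin=15):
    n,l,st,c=cv2.connectedComponentsWithStats(m.astype(np.uint8),connectivity=8)
    return [(c[i],st[i,4],l==i) for i in range(1,n) if st[i,4]>=amin]
def hsv(f): return cv2.cvtColor(f["pixels"],cv2.COLOR_RGB2HSV)
def orange(f):
    H=hsv(f); return (H[...,0]<14)&(H[...,0]>=4)&(H[...,1]>200)&(H[...,2]>150)
def yawnow(s):
    x,y,z,w=s["orientation"]; return 2*np.arctan2(x,y)  # world angle of tool y from world +y is -yaw.. see goto
def goto(p,ang=0.):
    "dx dy dz turn to put TCP at p with tool y axis at world angle ang from +y (ccw, mod pi)"
    from scipy.spatial.transform import Rotation as R
    s=bot.read_state(); M=R.from_quat(s["orientation"]).as_matrix()
    cur=np.arctan2(-M[0,1],M[1,1]); d=(ang-cur+np.pi/2)%np.pi-np.pi/2
    sh=M.T@(np.array(p)-s["tool_pos"])
    print("tcp",s["tool_pos"].round(4),"ang %.3f"%cur,"q7 %.2f"%s["q"][6],"-> dxyz",sh.round(4),"turn %.3f"%(-d))  # tool z is down
```

Run:
```python
from h import *
f=grab("top"); g=grab("scene")
for n,F in(("top",f),("scene",g)):
    H=hsv(F)
    print(n,"orange",[(c.round(1),a) for c,a,_ in blobs(orange(F))])
    red=((H[...,0]<4)|(H[...,0]>175))&(H[...,1]>180)&(H[...,2]>110)
    print("red",[(c.round(1),a) for c,a,_ in blobs(red)])
    bl=(H[...,0]>100)&(H[...,0]<125)&(H[...,1]>180)&(H[...,2]>60)
    print("blue",[(c.round(1),a) for c,a,_ in blobs(bl,300)])
    print({k:H[v[1],v[0]] for k,v in dict(slat=(355,205),bench=(330,300),pull=(364,217),ball=(307,187),brush=(225,214),brushR=(245,214),white=(200,230)).items()} if n=="top" else "")
P=f["pixels"]
a=cv2.resize(P[140:280,135:275],None,fx=4.2,fy=4.2,interpolation=cv2.INTER_CUBIC)
b=cv2.resize(P[140:280,280:450],None,fx=4.2,fy=4.2,interpolation=cv2.INTER_CUBIC)
cv2.imwrite("pics/a.png",a[:,:,::-1]);cv2.imwrite("pics/b.png",b[:,:,::-1])
```

```text
top orange []
red [(array([307. , 186.5]), np.int32(45))]
blue [(array([375.4, 170.5]), np.int32(1352))]
{'slat': array([ 5, 22, 69], dtype=uint8), 'bench': array([ 30,  37, 111], dtype=uint8), 'pull': array([ 15, 218, 186], dtype=uint8), 'ball': array([  1, 194, 164], dtype=uint8), 'brush': array([ 17, 140, 168], dtype=uint8), 'brushR': array([ 16, 137, 168], dtype=uint8), 'white': array([ 21,  60, 132], dtype=uint8)}
scene orange [(array([326.2,  63.1]), np.int32(210)), (array([413.8,  72.6]), np.int32(998)), (array([439.1,  68.4]), np.int32(18)), (array([420.1,  88.3]), np.int32(35)), (array([222.9, 217.1]), np.int32(25)), (array([354.9, 302.2]), np.int32(845)), (array([170.5, 267.4]), np.int32(34)), (array([216.1, 272. ]), np.int32(44)), (array([188.8, 304.6]), np.int32(52))]
red [(array([273.4, 226.5]), np.int32(53))]
blue [(array([250.8, 304.6]), np.int32(3276))]
```

View pics/a.png

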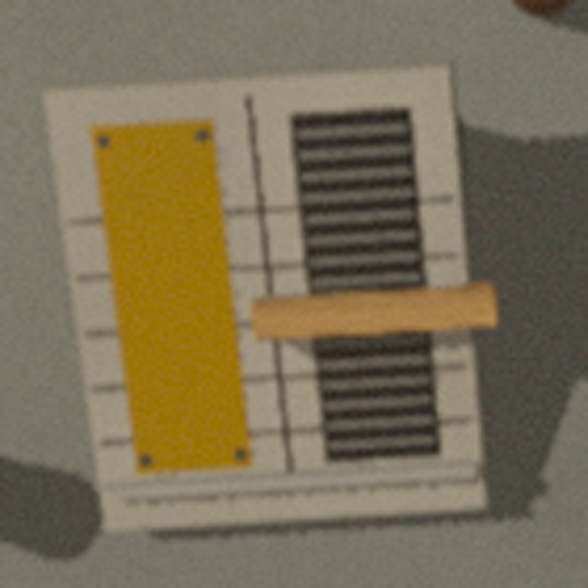

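View pics/b.png

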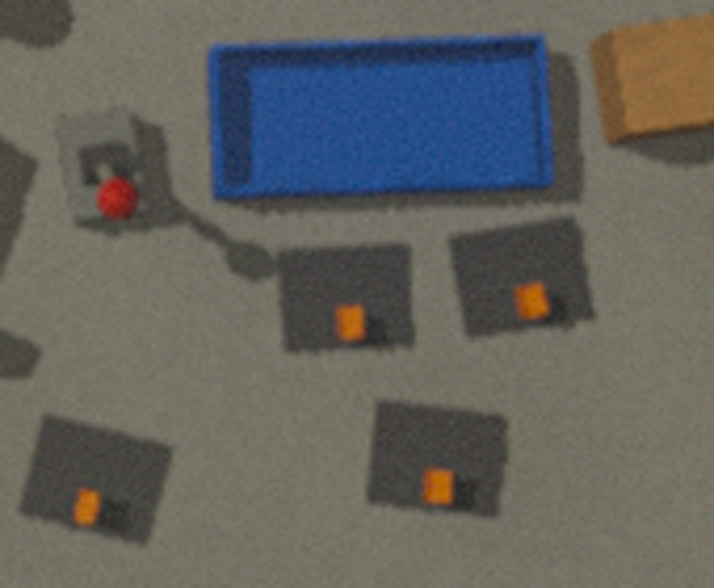

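The crops are clear. In the full top picture, lines 2 to 6 show on the white margins and the starter strip is near row 255. The roof is yawed a few degrees. All four slats have their pulls toward the robot. Next I'll measure the roof, slats, brush, tray and lever.

Add to h.py:
```python
def slats(f):
    H=hsv(f); om=(H[...,0]<19)&(H[...,0]>=6)&(H[...,1]>175)&(H[...,2]>120)
    b=cv2.GaussianBlur(f["pixels"],(3,3),0).astype(int); V=b.max(2)
    dark=(V<84)|om; out=[]
    for c,a,m in blobs(om,8):
        if a>60 or a<8: continue
        x0,y0=int(c[0]),int(c[1]); w=dark.copy(); w[:]=0; w[max(0,y0-35):y0+35,max(0,x0-35):x0+35]=dark[max(0,y0-35):y0+35,max(0,x0-35):x0+35]
        w=cv2.morphologyEx(w.astype(np.uint8),cv2.MORPH_OPEN,np.ones((7,7)))
        for cc,aa,mm in blobs(w,300):
            if mm[y0,x0] and aa<1500:
                k=cv2.findContours(mm.astype(np.uint8),0,1)[0][0]
                pts=np.array([onz(f,q[0],.004)[:2] for q in k],np.float32)
                (cx,cy),(w1,h1),an=cv2.minAreaRect(pts); out.append((c,onz(f,c,.024)[:2],np.array([cx,cy]),(w1,h1),an))
    return out
```

Run:
```python
from h import *
f=grab("top"); g=grab("scene")
for o in slats(f):
    c,p,ctr,wh,an=o; d=ctr-p
    print("slat px",c.round(1),"pull",p.round(4),"ctr",ctr.round(4),"size",np.round(wh,3),"an %.1f"%an,"pull->ctr %.4f ang %.1f"%(np.linalg.norm(d),np.degrees(np.arctan2(d[1],d[0]))))
H=hsv(g); om=(H[...,0]<14)&(H[...,0]>=4)&(H[...,1]>200)&(H[...,2]>130)
for c,a,_ in blobs(om):
    if 160<c[0]<240 and c[1]>200:
        print("scene pull",c.round(1),[ (v[0].round(4),round(v[1],4)) for o in slats(f) for v in [two(f,o[0],g,c)] if v[1]<.012])
print("ball",two(f,(307,186.5),g,(273.4,226.5)))
# lines
G=cv2.cvtColor(f["pixels"],cv2.COLOR_RGB2GRAY).astype(float)
def dip(u,v0,r=4):
    col=G[v0-r:v0+r+1,u-1:u+2].mean(1); w=np.clip(np.median(col)-5-col,0,None); return v0+(w*np.arange(-r,r+1)).sum()/w.sum() if w.sum()>4 else np.nan
P=[];K=[]
for i,(vl,vr) in enumerate([(441,420),(388,367),(333,312),(277,255),(221,200)]):
    k=i+2; z=.035+(k-1)*.01231
    for u in list(range(155,159))+list(range(190,194))+list(range(199,204))+list(range(238,245)):
        v0=140+(vl+(vr-vl)*((u-135)*4.2-90)/370)/4.2
        v=dip(u,int(round(v0)))
        if np.isfinite(v) and not (k==4 and u>190): p=onz(f,(u,v),z); P.append(p[:2]);K.append(k)
P=np.array(P);K=np.array(K)
# model: n.p = a + (k-1)*.03383, n=(cos t,sin t)
from scipy.optimize import least_squares
r=least_squares(lambda q: np.cos(q[0])*P[:,0]+np.sin(q[0])*P[:,1]-q[1]-(K-1)*.03383*q[2],[0,.4,1],loss='soft_l1',f_scale=.001)
print("lines t,a,scale",r.x,"rms mm",1e3*np.sqrt(np.mean(r.fun**2)),len(P),[(k,(1e3*r.fun[K==k].mean()).round(2)) for k in range(2,7)])
t,a=r.x[:2]; n=np.array([np.cos(t),np.sin(t)]); e=np.array([-n[1],n[0]])
# lateral: per line k, row sample edges
for k in range(2,7):
    z=.035+(k-1)*.01231; s=a+(k-1)*.03383
    res=[]
    L=np.arange(-.12,.2,.0005); 
    # offset about board guess: use centre via projecting
    base=n*s; prof=[]
    ls=np.arange(.0,.36,.0005)
    for l in ls:
        u,v=proj(f,np.r_[base+e*l+n*.010*1,z+.010*np.tan(np.radians(20))]); prof.append(cv2.getRectSubPix(G.astype(np.float32),(1,1),(float(u),float(v)))[0,0])
    prof=np.array(prof); d=np.diff(cv2.GaussianBlur(prof[None],(9,1),0)[0]); 
    pk=[(round(ls[i]*1e3,1),round(d[i],1)) for i in range(3,len(d)-3) if abs(d[i])>1.2 and abs(d[i])==abs(d[i-3:i+4]).max()]
    print(k,pk)
```

```text
scene pull [223.1 218.2] []
scene pull [171.  268.8] []
scene pull [216. 273.] []
scene pull [188.6 305.4] []
ball (array([ 0.61803238, -0.03342975,  0.09910991]), np.float64(0.001502431005220371))
lines t,a,scale [0.03656641 0.45721552 1.00158747] rms mm 2.140580393498455 76 [(2, np.float64(-2.1)), (3, np.float64(0.15)), (4, np.float64(0.17)), (5, np.float64(0.04)), (6, np.float64(-0.11))]
2 [(np.float64(46.5), np.float32(-3.0)), (np.float64(105.0), np.float32(6.1)), (np.float64(131.5), np.float32(-9.2)), (np.float64(137.0), np.float32(1.5)), (np.float64(139.5), np.float32(-1.2)), (np.float64(204.0), np.float32(8.3)), (np.float64(224.5), np.float32(-4.8)), (np.float64(229.5), np.float32(6.3)), (np.float64(250.5), np.float32(-3.5)), (np.float64(325.0), np.float32(3.4)), (np.float64(351.0), np.float32(-2.7))]
3 [(np.float64(1.5), np.float32(-2.0)), (np.float64(9.5), np.float32(-1.3)), (np.float64(105.0), np.float32(5.8)), (np.float64(113.0), np.float32(-1.3)), (np.float64(123.0), np.float32(1.5)), (np.float64(131.0), np.float32(-9.0)), (np.float64(162.5), np.float32(1.4)), (np.float64
[... 715 characters left out ...]
1.4)), (np.float64(204.5), np.float32(8.4)), (np.float64(225.5), np.float32(-7.3)), (np.float64(230.5), np.float32(4.9)), (np.float64(249.5), np.float32(-3.1)), (np.float64(324.5), np.float32(2.7)), (np.float64(350.0), np.float32(-3.3))]
6 [(np.float64(8.5), np.float32(1.5)), (np.float64(105.5), np.float32(7.3)), (np.float64(131.5), np.float32(-8.6)), (np.float64(147.5), np.float32(1.2)), (np.float64(155.5), np.float32(-1.7)), (np.float64(204.5), np.float32(7.8)), (np.float64(224.5), np.float32(-5.3)), (np.float64(230.0), np.float32(6.5)), (np.float64(248.0), np.float32(-1.8)), (np.float64(252.0), np.float32(-1.7)), (np.float64(324.5), np.float32(2.6)), (np.float64(350.0), np.float32(-2.4))]
```

The roof fit is good: the board measures 244.5 mm wide, and the grille centre matches the divider minus 60 mm. The slat mask returned nothing, so I'll fix that.

Run:
```python
from h import *
f=grab("top")
H=hsv(f); om=(H[...,0]<19)&(H[...,0]>=6)&(H[...,1]>175)&(H[...,2]>120)
print([(c.round(1),a) for c,a,_ in blobs(om,5)])
b=cv2.GaussianBlur(f["pixels"],(3,3),0).astype(int)
for (u,v) in [(355,205),(400,203),(380,245),(300,250),(330,300),(340,200),(409,220),(265,225)]: print((u,v),b[v,u],H[v,u])
```

```text
[(array([327.5,  95.5]), np.int32(6)), (array([343.4,  95.6]), np.int32(5)), (array([328.5,  98.8]), np.int32(6)), (array([406.2, 211.3]), np.int32(47)), (array([363. , 216.4]), np.int32(41)), (array([383.8, 255.5]), np.int32(45)), (array([300.2, 260.3]), np.int32(34))]
(355, 205) [69 66 66] [20 10 73]
(400, 203) [69 68 65] [30 14 71]
(380, 245) [68 68 64] [60  4 64]
(300, 250) [72 70 66] [11 27 76]
(330, 300) [117 113 100] [ 19  37 116]
(340, 200) [72 71 65] [36 35 72]
(409, 220) [117 115 101] [ 28  40 116]
(265, 225) [76 73 66] [21 32 79]
```

```bash
sed -i 's/w=cv2.morphologyEx(w.astype(np.uint8),cv2.MORPH_OPEN,np.ones((7,7)))/w=cv2.morphologyEx(cv2.morphologyEx(w.astype(np.uint8),cv2.MORPH_CLOSE,np.ones((5,5))),cv2.MORPH_OPEN,np.ones((9,9)))/; s/V<84/V<92/' h.py
```

Create m.py:
```python
from h import *
f=grab("top"); g=grab("scene"); S=slats(f)
for c,p,ctr,wh,an in S:
    d=ctr-p
    print("slat px",c.round(1),"pull",p.round(4),"ctr",ctr.round(4),"size",np.round(wh,3),"an %.1f"%an,"pull->ctr %.4f ang %.1f"%(np.linalg.norm(d),np.degrees(np.arctan2(d[1],d[0]))))
H=hsv(g); om=(H[...,0]<14)&(H[...,0]>=4)&(H[...,1]>200)&(H[...,2]>130)
for c,a,_ in blobs(om):
    if 160<c[0]<240 and c[1]>200: print("scene pull",c.round(1),[ (v[0].round(4),round(v[1],4)) for o in S for v in [two(f,o[0],g,c)] if v[1]<.012])
```

Create br.py:
```python
from h import *
# brush in top view near board; roof frame
t=.03657;n=np.array([np.cos(t),np.sin(t)]);e=np.array([-n[1],n[0]])
f=grab("top");H=hsv(f)
m=(H[...,0]>=13)&(H[...,0]<=19)&(H[...,1]>105)&(H[...,1]<175)&(H[...,2]>140); m=cv2.morphologyEx(m.astype(np.uint8),cv2.MORPH_OPEN,np.ones((3,3)))
for c,a,mm in blobs(m,150):
    k=max(cv2.findContours(mm.astype(np.uint8),0,1)[0],key=len)
    print("px",c.round(1),a,[np.round(v,1) for v in cv2.minAreaRect(k)],"lenmm at z=.09:",np.round(np.array(cv2.minAreaRect(np.array([onz(f,q[0],.09)[:2] for q in k],np.float32))[1])*1e3))
    z=.09
    for _ in range(9):
        p=onz(f,c,z); s=p[:2]@n; z=.035+(s-.4572)*np.tan(np.radians(20))+.024/np.cos(np.radians(20))
    print("on roof: top centre",p.round(4),"upslope mm",1e3*(s-.4572)/np.cos(np.radians(20)),"lat",(p[:2]@e).round(4)," on bench z .024:",onz(f,c,.024).round(4))
```

```bash
python3 m.py; python3 br.py
```

Run:
```python
from h import *
f=grab("top")
H=hsv(f)
bl=(H[...,0]>100)&(H[...,0]<125)&(H[...,1]>130)&(H[...,2]>40)
c,a,mm=max(blobs(bl,300),key=lambda b:b[1])
k=max(cv2.findContours(mm.astype(np.uint8),0,1)[0],key=len)
print("tray",cv2.minAreaRect(np.array([onz(f,q[0],.03)[:2] for q in k],np.float32)))
for n,u,z in(("jar",(263.5,132),.075),("carton",(441,156),.05),("base",(304,180),.03)): print(n,onz(f,u,z))
```

```text
slat px [406.2 211.3] pull [ 0.5533 -0.3064] ctr [ 0.5711 -0.3055] size [0.087 0.07 ] an 88.6 pull->ctr 0.0178 ang 2.8
slat px [363.2 216.3] pull [ 0.5427 -0.1882] ctr [ 0.5615 -0.1884] size [0.087 0.067] an 88.6 pull->ctr 0.0188 ang -0.7
slat px [383.9 255.5] pull [ 0.4351 -0.2397] ctr [ 0.4526 -0.2453] size [0.088 0.068] an 82.9 pull->ctr 0.0183 ang -17.6
slat px [300.3 260.4] pull [ 0.4277 -0.0132] ctr [ 0.4442 -0.0203] size [0.087 0.067] an 74.6 pull->ctr 0.0180 ang -23.3
scene pull [223.1 218.2] [(array([ 0.4269, -0.0139,  0.021 ]), np.float64(0.0018))]
scene pull [171.  268.9] [(array([ 0.4345, -0.2414,  0.0183]), np.float64(0.0011))]
scene pull [216.  272.9] [(array([ 0.5426, -0.1894,  0.0194]), np.float64(0.001))]
scene pull [188.6 305.4] [(array([ 0.5534, -0.3082,  0.0187]), np.float64(0.0008))]
px [443.5 156.6] 164 [array([443.5, 156. ]), array([16., 15.]), np.float64(90.0)] lenmm at z=.09: [39. 42.]
on roof: top centre [ 0.6806 -0.3737  0.1367] upslope mm 222.73803740931473 lat -0.3983  on bench z .024: [ 0.7023 -0.4171  0.024 ]
px [223.4 214.1] 507 [array([223.5, 214.3]), array([ 9.3, 57.4]), np.float64(86.6)] lenmm at z=.09: [ 24. 147.]
on roof: top centre [0.553  0.1826 0.0977] upslope mm 108.6518128253805 lat 0.1623  on bench z .024: [0.5581 0.1928 0.024 ]
tray ((0.6760856509208679, -0.21210631728172302), (0.0995953306555748, 0.22038567066192627), 0.4686605632305145)
jar [0.77047666 0.07681175 0.075     ]
carton [ 0.69910269 -0.40056075  0.05      ]
base [ 0.64566023 -0.02938819  0.03      ]
```

```bash
python3 -c "
from h import *
goto((.555,.1826,.190),-1.534)"
```

```text
tcp [0.1819 0.65   0.2225] ang -0.273 q7 -0.07 -> dxyz [-0.4853 -0.3496  0.0325] turn 1.261
```

Emit:
jog_arm(
  rows=[
    [[0.09, -0.06, -0.04, 0, 0.15], [0.09, -0.12, -0.08, 0, 0.3], [0.09, -0.17, -0.12, 0, 0.45], [0.09, -0.22, -0.16, 0.01, 0.6], [0.06, -0.27, -0.2, 0.01, 0.75], [0.045, -0.32, -0.23, 0.02, 0.9], [0.045, -0.37, -0.27, 0.02, 1.05], [0.045, -0.42, -0.3, 0.03, 1.2], [0.045, -0.485, -0.35, 0.032, 1.261], [0.045, -0.485, -0.35, 0.032, 1.261], [0.045, -0.485, -0.35, 0.032, 1.261]],
  ],
)

```text
t: 1.92
tool_pos: [0.5561, 0.1792, 0.1905]
orientation: [0.696, 0.718, -0.0, 0.001]
force: [-0.3, -1.0, 0.4]
finger_gap: 0.0453
grasp_force: 0.0
```

```bash
python3 br.py; python3 -c "
from h import *
goto((.555,.1826,.104),-1.534)"
```

```text
px [443.4 156.5] 776 [array([443.3, 156.4]), array([24. , 32.8]), np.float64(81.9)] lenmm at z=.09: [63. 85.]
on roof: top centre [ 0.6807 -0.3735  0.1368] upslope mm 222.8448774333853 lat -0.3981  on bench z .024: [ 0.7025 -0.4169  0.024 ]
px [240.3 213.3] 219 [array([240.4, 213.3]), array([ 9.5, 23.1]), np.float64(86.2)] lenmm at z=.09: [25. 59.]
on roof: top centre [0.5541 0.1395 0.0975] upslope mm 108.13505733545094 lat 0.1191  on bench z .024: [0.5592 0.1467 0.024 ]
tcp [0.5551 0.1812 0.1904] ang -1.536 q7 -0.20 -> dxyz [ 0.0014 -0.      0.0864] turn -0.002
```

Emit:
jog_arm(
  rows=[
    [[0.045, 0.001, 0, 0.04, 0], [0.045, 0.001, 0, 0.065, 0], [0.045, 0.001, 0, 0.078, 0], [0.045, 0.001, 0, 0.086, 0], [0.045, 0.001, 0, 0.086, 0], [0.0, 0.001, 0, 0.086, 0], [0.0, 0.001, 0, 0.086, 0], [0.0, 0.001, 0, 0.086, 0], [0.0, 0.001, 0, 0.086, 0], [0.0, 0.001, 0, 0.086, 0]],
  ],
)

```text
t: 3.22
tool_pos: [0.5536, 0.1833, 0.1049]
orientation: [0.694, 0.72, -0.001, -0.001]
force: [-7.7, -1.1, 9.9]
finger_gap: 0.0254
grasp_force: 30.0
```

Emit:
jog_arm(
  rows=[
    [[0, 0, 0, -0.01, 0], [0, 0, 0, -0.04, 0], [0, 0, 0, -0.08, 0], [0, 0, 0, -0.11, 0], [0, 0, 0, -0.11, 0]],
  ],
)

```text
t: 3.85
tool_pos: [0.5559, 0.1836, 0.2173]
orientation: [0.694, 0.72, 0.002, 0.001]
force: [-0.1, -0.2, -1.2]
finger_gap: 0.0256
grasp_force: 30.0
```

Run:
```python
from h import *
for n in("top","scene"): 
    f=grab(n); cv2.imwrite(f"pics/br_{n}.png",f["pixels"][:,:,::-1])
goto((.676,-.212,.20),-1.5626)
```

```text
tcp [0.5545 0.1833 0.2146] ang -1.534 q7 -0.22 -> dxyz [-0.3996  0.1067  0.0145] turn 0.029
```

View pics/br_scene.png

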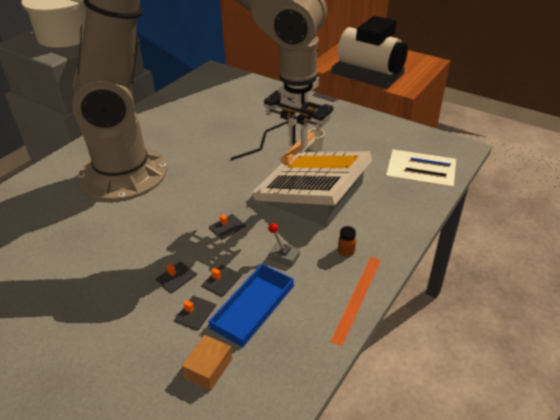

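The brush is held at about (298,148), clear of the roof. I'll carry it to the tray.

Emit:
jog_arm(
  rows=[
    [[0, -0.05, 0.013, 0, 0], [0, -0.1, 0.027, 0, 0], [0, -0.15, 0.04, 0, 0], [0, -0.2, 0.053, 0, 0], [0, -0.25, 0.067, 0, 0.03], [0, -0.3, 0.08, 0.01, 0.03], [0, -0.35, 0.093, 0.01, 0.03], [0, -0.4, 0.107, 0.015, 0.03], [0, -0.4, 0.107, 0.015, 0.03], [0, -0.4, 0.107, 0.015, 0.03]],
  ],
)

```text
t: 5.2
tool_pos: [0.6758, -0.2123, 0.1981]
orientation: [0.705, 0.709, -0.001, -0.001]
force: [0.9, 0.6, -0.3]
finger_gap: 0.0253
grasp_force: 30.0
```

```bash
python3 -c "
from h import *
goto((.676,-.212,.038),-1.5626)
f=grab('scene'); cv2.imwrite('pics/c.png',cv2.resize(f['pixels'][180:400,130:350],None,fx=2.5,fy=2.5)[:,:,::-1])"
```

```text
tcp [ 0.6758 -0.2123  0.1981] ang -1.564 q7 0.49 -> dxyz [0.0002 0.0005 0.1601] turn -0.002
```

View pics/c.png

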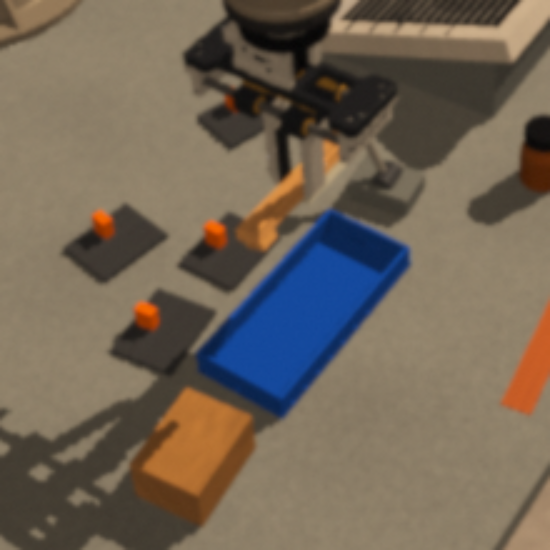

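The brush hangs level above the tray, parallel to it. I'll lower it and release.

Emit:
jog_arm(
  rows=[
    [[0, 0, 0, 0.05, 0], [0, 0, 0, 0.1, 0], [0, 0, 0, 0.13, 0], [0, 0, 0, 0.148, 0], [0, 0, 0, 0.157, 0], [0, 0, 0, 0.16, 0], [0, 0, 0, 0.16, 0]],
  ],
)

```text
t: 6.12
tool_pos: [0.6767, -0.2126, 0.0403]
orientation: [0.705, 0.71, 0.0, 0.0]
force: [-0.0, 0.2, -0.4]
finger_gap: 0.0254
grasp_force: 30.0
```

Emit:
jog_arm(
  rows=[
    [[0, 0, 0, 0.004, 0], [0, 0, 0, 0.005, 0], [0.045, 0, 0, 0.005, 0], [0.045, 0, 0, 0.005, 0], [0.045, 0, 0, -0.02, 0], [0.045, 0, 0, -0.08, 0], [0.045, 0, 0, -0.13, 0], [0.045, 0, 0, -0.13, 0]],
  ],
)

```text
t: 7.12
tool_pos: [0.678, -0.2135, 0.1738]
orientation: [0.705, 0.709, 0.002, 0.003]
force: [0.7, 0.1, -0.8]
finger_gap: 0.045
grasp_force: 0.0
```

Run:
```python
from h import *
goto((.4270,-.0145,.10),np.radians(-15.2))
f=grab('top'); cv2.imwrite('pics/d.png',cv2.resize(f['pixels'][130:280,280:450],None,fx=3,fy=3)[:,:,::-1])
```

```text
tcp [ 0.678  -0.2135  0.1738] ang -1.564 q7 0.51 -> dxyz [ 0.2007 -0.2501  0.0721] turn -1.299
```

View pics/d.png

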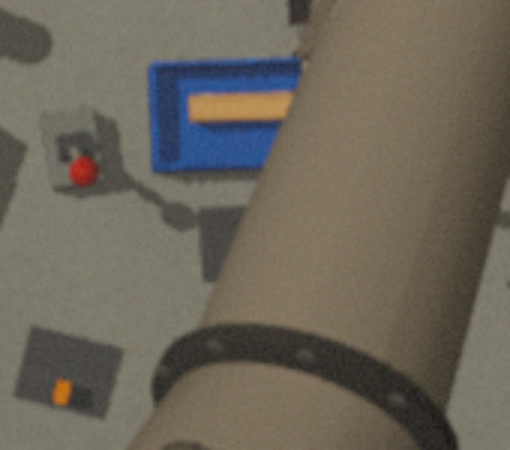

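The brush lies in the tray at about crop (240,107). Next is the slat nearest the roof.

Emit:
jog_arm(
  rows=[
    [[0.045, 0.035, -0.04, 0, -0.18], [0.045, 0.07, -0.085, 0, -0.36], [0.045, 0.1, -0.125, 0, -0.54], [0.045, 0.135, -0.165, 0, -0.72], [0.045, 0.165, -0.21, 0.02, -0.9], [0.045, 0.201, -0.25, 0.04, -1.08], [0.045, 0.201, -0.25, 0.06, -1.26], [0.045, 0.201, -0.25, 0.072, -1.299], [0.045, 0.201, -0.25, 0.072, -1.299], [0.045, 0.201, -0.25, 0.072, -1.299]],
  ],
)

```text
t: 8.43
tool_pos: [0.4247, -0.0134, 0.0974]
orientation: [0.133, 0.991, -0.0, -0.0]
force: [0.8, -0.0, 0.9]
finger_gap: 0.045
grasp_force: 0.0
```

```bash
python3 -c "
from h import *
goto((.4270,-.0145,.026),np.radians(-15.2))"
```

```text
tcp [ 0.4247 -0.0134  0.0974] ang -0.266 q7 1.29 -> dxyz [-0.0025 -0.0004  0.0714] turn -0.001
```

Emit:
jog_arm(
  rows=[
    [[0.045, -0.0025, 0, 0.04, 0], [0.045, -0.0025, 0, 0.06, 0], [0.045, -0.0025, 0, 0.071, 0], [0.045, -0.0025, 0, 0.071, 0], [0.0, -0.0025, 0, 0.071, 0], [0.0, -0.0025, 0, 0.071, 0], [0.0, -0.0025, 0, 0.071, 0], [0.0, -0.0025, 0, 0.071, 0], [0.0, -0.0025, 0, 0.071, 0]],
  ],
)

```text
t: 9.55
tool_pos: [0.4275, -0.0139, 0.0268]
orientation: [0.132, 0.991, 0.0, 0.0]
force: [-1.7, 1.0, 8.1]
finger_gap: 0.0116
grasp_force: 30.0
```

Run:
```python
from h import *
t=.03657;n=np.array([np.cos(t),np.sin(t),0]);e=np.array([-n[1],n[0],0])
# TCP at z=.026 over underside while level; tcp is 16mm from toe along slat
c,s=np.cos(np.radians(12)),np.sin(np.radians(12))
for k in range(1,5):
    toe=n*(.4572+.03383*(k-1)-.0095*np.sin(np.radians(20)))+e*.1678; toe[2]=.035+.01231*(k-1)+.0095*np.cos(np.radians(20))
    # point 26mm above underside, 16mm from toe, rotated
    p=toe+n*(.016*c-.026*s)+np.array([0,0,.016*s+.026*c])
    print(k,"toe",toe.round(4),"tcp",p.round(4))
goto((.4270,-.0145,.12),t)
```

```text
1 toe [0.4475 0.1843 0.0439] tcp [0.4578 0.1847 0.0727]
2 toe [0.4813 0.1855 0.0562] tcp [0.4916 0.1859 0.085 ]
3 toe [0.5151 0.1868 0.0685] tcp [0.5254 0.1871 0.0973]
4 toe [0.5489 0.188  0.0809] tcp [0.5592 0.1884 0.1096]
tcp [ 0.4275 -0.0139  0.0268] ang -0.265 q7 1.38 -> dxyz [ 0.0003 -0.0007 -0.0932] turn -0.301
```

Emit:
jog_arm(
  rows=[
    [[0, 0, 0, -0.01, 0], [0, 0, 0, -0.05, 0], [0, 0, 0, -0.1, 0], [0, 0, 0, -0.1, 0]],
  ],
)

```text
t: 10.05
tool_pos: [0.4291, -0.0137, 0.1299]
orientation: [0.132, 0.991, 0.001, 0.003]
force: [-0.2, -0.3, -1.0]
finger_gap: 0.0118
grasp_force: 30.0
```

Run:
```python
from h import *
goto((.4594,.1847,.12),.0366)
f=grab('top'); im=cv2.imread('pics/top0.png'); G=cv2.cvtColor(im,cv2.COLOR_BGR2GRAY).astype(np.float32)
t=.03657;n=np.array([np.cos(t),np.sin(t),0]);e=np.array([-n[1],n[0],0])
for l in (.12,.15,.168,.2):
    p0=n*(.4572-.00325)+e*l+np.array([0,0,.0439]); print(l,[int(cv2.getRectSubPix(G,(3,1),tuple(map(float,proj(f,p0+n*x))))[0,0]) for x in np.arange(-.02,.02,.002)], proj(f,p0).round(1))
cv2.imwrite('pics/e.png',f['pixels'][:,:,::-1])
```

```text
tcp [ 0.4291 -0.0137  0.1299] ang -0.265 q7 1.27 -> dxyz [0.0228 0.1994 0.0104] turn -0.302
0.12 [100, 125, 144, 146, 147, 148, 148, 144, 136, 126, 119, 130, 139, 142, 137, 130, 135, 141, 145, 147] [244.  253.9]
0.15 [99, 119, 136, 147, 147, 148, 147, 143, 130, 120, 120, 130, 142, 139, 133, 130, 133, 125, 104, 74] [232.8 254.6]
0.168 [98, 125, 143, 147, 149, 149, 150, 147, 139, 129, 123, 131, 137, 140, 138, 135, 135, 132, 118, 78] [226. 255.]
0.2 [97, 119, 137, 146, 145, 147, 148, 145, 136, 126, 121, 133, 139, 139, 135, 130, 133, 130, 116, 89] [214.  255.8]
```

View pics/e.png

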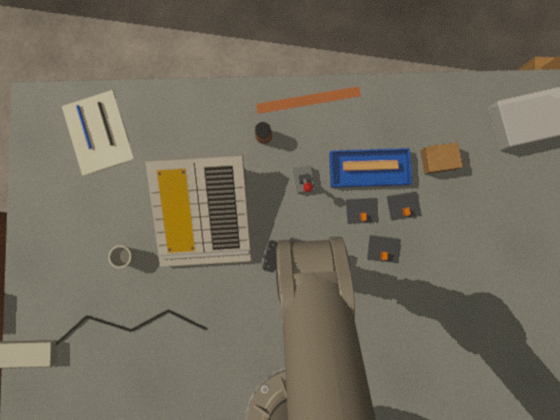

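The brush sits well inside the tray at (371,165), and the grille is clear. The strip edge agrees with the fitted line 1. I'll carry the slat over.

Emit:
jog_arm(
  rows=[
    [[0, 0, 0.04, 0, -0.1], [0, 0.01, 0.09, 0, -0.2], [0, 0.015, 0.14, 0, -0.302], [0, 0.023, 0.18, 0, -0.302], [0, 0.023, 0.199, 0, -0.302], [0, 0.023, 0.199, 0, -0.302], [0, 0.023, 0.199, 0.01, -0.302]],
  ],
)

```text
t: 10.98
tool_pos: [0.4573, 0.1828, 0.1161]
orientation: [-0.018, 1.0, -0.0, 0.0]
force: [0.5, -0.2, -0.9]
finger_gap: 0.0117
grasp_force: 30.0
```

```bash
python3 -c "
from h import *
goto((.4594,.1847,.0737),.0366)
f=grab('scene'); cv2.imwrite('pics/e2.png',cv2.resize(f['pixels'][100:260,200:400],None,fx=3,fy=3)[:,:,::-1])"
```

```text
tcp [0.4573 0.1828 0.1161] ang 0.036 q7 1.16 -> dxyz [-0.0021  0.0018  0.0424] turn -0.001
```

View pics/e2.png

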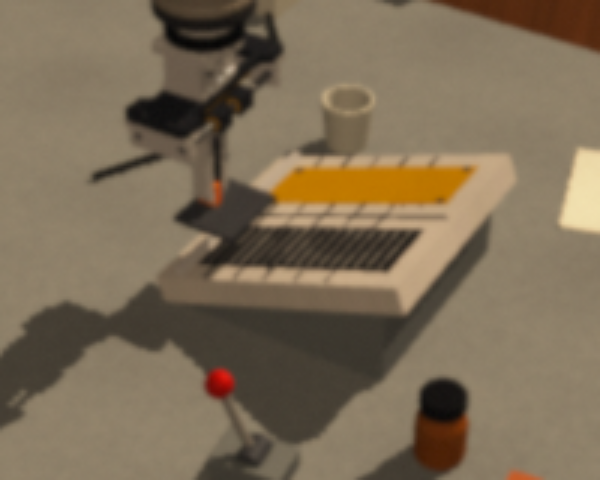

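The slat is held level above line 1 at crop (225,210). I'll lower it slowly.

Emit:
jog_arm(
  rows=[
    [[0, -0.002, 0.002, 0.015, 0], [0, -0.002, 0.002, 0.023, 0], [0, -0.002, 0.002, 0.028, 0], [0, -0.002, 0.002, 0.032, 0], [0, -0.002, 0.002, 0.035, 0], [0, -0.002, 0.002, 0.037, 0], [0, -0.002, 0.002, 0.037, 0]],
  ],
)

```text
t: 11.9
tool_pos: [0.4585, 0.1861, 0.0795]
orientation: [-0.019, 1.0, -0.0, -0.001]
force: [-4.7, -0.1, 4.1]
finger_gap: 0.0118
grasp_force: 30.0
```

Emit:
jog_arm(
  rows=[
    [[0, 0, 0, 0.002, 0], [0, 0, 0, 0.004, 0], [0, 0, 0, 0.0055, 0], [0, 0, 0, 0.0055, 0]],
  ],
)

```text
t: 12.4
tool_pos: [0.4585, 0.1861, 0.074]
orientation: [-0.019, 1.0, -0.0, -0.001]
force: [-5.6, -1.6, 5.5]
finger_gap: 0.0117
grasp_force: 30.0
```

Emit:
jog_arm(
  rows=[
    [[0, 0, -0.001, 0.0015, 0], [0, 0, -0.001, 0.0015, 0]],
  ],
)

```text
t: 12.65
tool_pos: [0.4588, 0.186, 0.0734]
orientation: [-0.019, 1.0, 0.001, -0.0]
force: [-9.9, 1.7, 20.9]
finger_gap: 0.0117
grasp_force: 30.0
```

Emit:
jog_arm(
  rows=[
    [[0.03, 0, 0, 0, 0], [0.03, 0, 0, 0, 0], [0.03, 0, 0, -0.02, 0], [0.03, 0, 0, -0.08, 0], [0.045, 0, -0.06, -0.08, 0], [0.045, 0, -0.12, -0.08, 0], [0.045, 0, -0.18, -0.08, 0], [0.045, 0, -0.18, -0.08, 0]],
  ],
)

```text
t: 13.65
tool_pos: [0.4656, 0.0012, 0.1527]
orientation: [-0.015, 1.0, -0.0, 0.0]
force: [0.9, -0.2, 1.0]
finger_gap: 0.0447
grasp_force: 0.0
```

Create ck.py:
```python
from h import *
import sys
t=.03657;n=np.array([np.cos(t),np.sin(t)]);e=np.array([-n[1],n[0]])
k=int(sys.argv[1]); f=grab('top'); g=grab('scene')
H=hsv(f); om=(H[...,0]<19)&(H[...,0]>=6)&(H[...,1]>175)&(H[...,2]>120)
L=[(c,a) for c,a,_ in blobs(om,8) if 210<c[0]<250 and 170<c[1]<260]
H=hsv(g); om=(H[...,0]<14)&(H[...,0]>=4)&(H[...,1]>200)&(H[...,2]>130)
G=[c for c,a,_ in blobs(om,6) if 230<c[0]<380 and 140<c[1]<215]
for c,a in L:
    for j in range(1,k+1):
        zz=.044+.0123*(j-1)+.016*np.sin(np.radians(12))+.0215*np.cos(np.radians(12))
        p=onz(f,c,zz); s=1e3*(p[:2]@n-.4572+.00325-.03383*(j-1)-.016*np.cos(.2094)+.0215*np.sin(.2094))
        if abs(s)<12: print("line",j,"px",c.round(1),a,"toe err upslope mm %.1f"%s,"lat err %.1f"%(1e3*(p[:2]@e-.1678)),[(v[0].round(4),round(v[1],4)) for q in G for v in [two(f,c,g,q)] if v[1]<.006], "exp z %.3f"%zz)
cv2.imwrite(f'pics/k{k}.png',np.hstack([cv2.resize(F['pixels'][a:a+110,b:b+125],None,fx=3,fy=3) for F,a,b in((f,155,140),(g,120,250))])[:,:,::-1])
```

```bash
python3 ck.py 1
```

```text
line 1 px [224.  251.7] 38 toe err upslope mm -1.7 lat err 1.7 [(array([0.4565, 0.1866, 0.0637]), np.float64(0.0011))] exp z 0.068
```

View pics/k1.png

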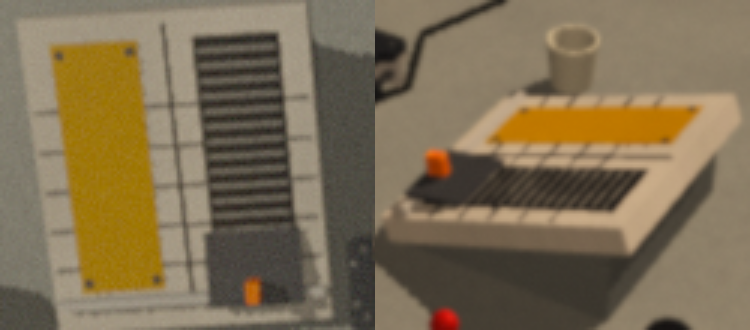

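Slat 1 lies square on line 1, with an error under 2 mm. Next slat.

```bash
python3 -c "
from h import *
goto((.4348,-.2413,.10),np.radians(-8))"
```

```text
tcp [0.4659 0.005  0.1525] ang 0.036 q7 1.53 -> dxyz [ 0.0399 -0.2451  0.0525] turn 0.175
```

Emit:
jog_arm(
  rows=[
    [[0.045, 0.01, -0.06, 0, 0.06], [0.045, 0.02, -0.12, 0, 0.12], [0.045, 0.03, -0.18, 0.02, 0.175], [0.045, 0.04, -0.245, 0.04, 0.175], [0.045, 0.04, -0.245, 0.0525, 0.175], [0.045, 0.04, -0.245, 0.0525, 0.175], [0.045, 0.04, -0.245, 0.0525, 0.175]],
  ],
)

```text
t: 14.62
tool_pos: [0.4358, -0.2392, 0.1003]
orientation: [0.068, 0.998, 0.0, 0.0]
force: [-0.6, -0.3, -0.1]
finger_gap: 0.0449
grasp_force: 0.0
```

```bash
python3 -c "
from h import *
goto((.4348,-.2413,.026),np.radians(-8))"
```

```text
tcp [ 0.4358 -0.2392  0.1003] ang -0.135 q7 2.02 -> dxyz [ 0.0007 -0.0022  0.0743] turn 0.004
```

Emit:
jog_arm(
  rows=[
    [[0.045, 0.0005, -0.0015, 0.04, 0], [0.045, 0.0005, -0.0015, 0.063, 0], [0.045, 0.0005, -0.0015, 0.074, 0], [0.045, 0.0005, -0.0015, 0.074, 0], [0.0, 0.0005, -0.0015, 0.074, 0], [0.0, 0.0005, -0.0015, 0.074, 0], [0.0, 0.0005, -0.0015, 0.074, 0], [0.0, 0.0005, -0.0015, 0.074, 0]],
  ],
)

```text
t: 15.62
tool_pos: [0.4344, -0.2424, 0.0263]
orientation: [0.069, 0.998, -0.0, 0.0]
force: [-1.0, 0.2, 5.7]
finger_gap: 0.0117
grasp_force: 30.0
```

```bash
python3 -c "
from h import *
print(bot.read_state()['tool_pos'])"
```

```text
[ 0.43442837 -0.24241226  0.0262804 ]
```

Emit:
jog_arm(
  rows=[
    [[0, 0, 0, -0.01, 0], [0, 0, 0, -0.05, 0], [0, 0, 0, -0.1, 0], [0, 0, 0, -0.11, 0], [0, 0, 0, -0.11, 0]],
  ],
)

```text
t: 16.25
tool_pos: [0.4345, -0.2422, 0.1364]
orientation: [0.069, 0.998, 0.0, 0.001]
force: [-0.6, -0.2, -0.6]
finger_gap: 0.0114
grasp_force: 30.0
```

```bash
python3 -c "
from h import *
goto((.4935,.1855,.13),.0366)"
```

```text
tcp [ 0.4345 -0.2422  0.1364] ang -0.137 q7 1.99 -> dxyz [2.000e-04 4.318e-01 6.500e-03] turn -0.174
```

Emit:
jog_arm(
  rows=[
    [[0, 0, 0.06, 0, -0.06], [0, 0, 0.12, 0, -0.12], [0, 0, 0.18, 0, -0.174], [0, 0, 0.24, 0, -0.174], [0, 0, 0.3, 0, -0.174], [0, 0, 0.36, 0, -0.174], [0, 0, 0.42, 0, -0.174], [0, 0, 0.432, 0.006, -0.174], [0, 0, 0.432, 0.006, -0.174], [0, 0, 0.432, 0.006, -0.174]],
  ],
)

```text
t: 17.5
tool_pos: [0.4933, 0.1837, 0.1294]
orientation: [-0.017, 1.0, -0.001, -0.001]
force: [0.4, 0.8, -1.3]
finger_gap: 0.0117
grasp_force: 30.0
```

```bash
python3 -c "
from h import *
goto((.4935,.1855,.086),.0366)"
```

```text
tcp [0.4933 0.1837 0.1294] ang 0.034 q7 1.22 -> dxyz [-0.0003  0.0019  0.0434] turn -0.002
```

Emit:
jog_arm(
  rows=[
    [[0, 0, 0, 0.015, 0], [0, 0, 0, 0.023, 0], [0, 0, 0, 0.028, 0], [0, 0, 0, 0.032, 0], [0, 0, 0, 0.035, 0], [0, 0, 0, 0.037, 0], [0, 0, 0, 0.039, 0], [0, 0, 0, 0.041, 0], [0, 0, 0, 0.0425, 0], [0, 0, 0, 0.0425, 0]],
  ],
)

```text
t: 18.75
tool_pos: [0.4931, 0.1855, 0.0875]
orientation: [-0.018, 1.0, -0.0, -0.0]
force: [-4.6, -0.2, 4.6]
finger_gap: 0.0117
grasp_force: 30.0
```

Emit:
jog_arm(
  rows=[
    [[0, 0, 0, 0.0015, 0], [0, 0, 0, 0.003, 0], [0, 0, 0, 0.003, 0]],
  ],
)

```text
t: 19.12
tool_pos: [0.4931, 0.1855, 0.0848]
orientation: [-0.018, 1.0, 0.0, -0.0]
force: [-6.7, -1.5, 9.2]
finger_gap: 0.0118
grasp_force: 30.0
```

Emit:
jog_arm(
  rows=[
    [[0.03, 0, 0, 0, 0], [0.03, 0, 0, 0, 0], [0.03, 0, 0, -0.02, 0], [0.03, 0, 0, -0.07, 0], [0.045, 0, -0.06, -0.07, 0], [0.045, 0, -0.12, -0.07, 0], [0.045, 0, -0.18, -0.07, 0], [0.045, 0, -0.18, -0.07, 0]],
  ],
)

```text
t: 20.12
tool_pos: [0.5001, 0.0012, 0.1548]
orientation: [-0.015, 1.0, -0.0, 0.0]
force: [0.7, 1.1, -0.4]
finger_gap: 0.0452
grasp_force: 0.0
```

```bash
python3 ck.py 2;  python3 -c "
from h import *
goto((.5430,-.1890,.11),np.radians(2.8))"
```

```text
line 2 px [223.1 238.2] 42 toe err upslope mm -0.7 lat err 0.7 [(array([0.4911, 0.1866, 0.0757]), np.float64(0.002))] exp z 0.081
line 1 px [224.  251.7] 38 toe err upslope mm -1.7 lat err 1.7 [(array([0.4565, 0.1867, 0.0634]), np.float64(0.0011))] exp z 0.068
tcp [0.5003 0.0054 0.1546] ang 0.035 q7 1.57 -> dxyz [-0.0359 -0.1957  0.0445] turn -0.014
```

View pics/k2.png

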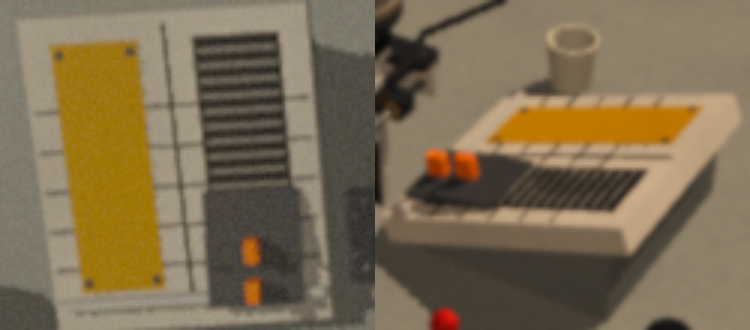

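Both slats are in place. The third one is next.

Emit:
jog_arm(
  rows=[
    [[0.045, -0.01, -0.05, 0, 0], [0.045, -0.02, -0.1, 0, 0], [0.045, -0.03, -0.15, 0, 0], [0.045, -0.036, -0.196, 0.03, -0.014], [0.045, -0.036, -0.196, 0.0445, -0.014], [0.045, -0.036, -0.196, 0.0445, -0.014], [0.045, -0.036, -0.196, 0.0445, -0.014]],
  ],
)

```text
t: 21.1
tool_pos: [0.5439, -0.1872, 0.1105]
orientation: [-0.026, 1.0, 0.0, 0.0]
force: [0.4, 1.3, 0.2]
finger_gap: 0.0451
grasp_force: 0.0
```

```bash
python3 -c "
from h import *
goto((.5430,-.1890,.026),np.radians(2.8))"
```

```text
tcp [ 0.5439 -0.1872  0.1105] ang 0.053 q7 2.04 -> dxyz [ 0.001  -0.0018  0.0845] turn 0.004
```

Emit:
jog_arm(
  rows=[
    [[0.045, 0.0005, -0.0005, 0.05, 0], [0.045, 0.0005, -0.0005, 0.073, 0], [0.045, 0.0005, -0.0005, 0.084, 0], [0.045, 0.0005, -0.0005, 0.084, 0], [0.0, 0.0005, -0.0005, 0.084, 0], [0.0, 0.0005, -0.0005, 0.084, 0], [0.0, 0.0005, -0.0005, 0.084, 0], [0.0, 0.0005, -0.0005, 0.084, 0]],
  ],
)

```text
t: 22.1
tool_pos: [0.5429, -0.1895, 0.0263]
orientation: [-0.025, 1.0, -0.0, 0.0]
force: [-0.6, 0.4, 5.2]
finger_gap: 0.012
grasp_force: 30.0
```

Emit:
jog_arm(
  rows=[
    [[0, 0, 0, -0.01, 0], [0, 0, 0, -0.05, 0], [0, 0, 0, -0.1, 0], [0, 0, 0, -0.14, 0], [0, 0, 0, -0.14, 0]],
  ],
)

```text
t: 22.72
tool_pos: [0.5442, -0.19, 0.1694]
orientation: [-0.025, 1.0, -0.0, 0.003]
force: [-0.6, -0.0, -0.9]
finger_gap: 0.0119
grasp_force: 30.0
```

```bash
python3 -c "
from h import *
goto((.5273,.1868,.15),.0366)"
```

```text
tcp [ 0.5442 -0.19    0.1694] ang 0.050 q7 2.01 -> dxyz [-0.0018  0.3772  0.0191] turn 0.013
```

Emit:
jog_arm(
  rows=[
    [[0, 0, 0.06, 0, 0], [0, 0, 0.12, 0, 0], [0, 0, 0.18, 0, 0], [0, 0, 0.24, 0, 0], [0, 0, 0.3, 0, 0], [0, -0.0018, 0.36, 0.01, 0.013], [0, -0.0018, 0.377, 0.019, 0.013], [0, -0.0018, 0.377, 0.019, 0.013], [0, -0.0018, 0.377, 0.019, 0.013]],
  ],
)

```text
t: 23.85
tool_pos: [0.5258, 0.1852, 0.1469]
orientation: [-0.018, 1.0, -0.0, -0.0]
force: [-0.4, 0.8, -1.4]
finger_gap: 0.0116
grasp_force: 30.0
```

```bash
python3 -c "
from h import *
goto((.5273,.1868,.0973),.0366)"
```

```text
tcp [0.5258 0.1852 0.1469] ang 0.035 q7 1.26 -> dxyz [-0.0016  0.0016  0.0496] turn -0.001
```

Emit:
jog_arm(
  rows=[
    [[0, -0.0005, 0, 0.015, 0], [0, -0.0005, 0, 0.025, 0], [0, -0.0005, 0, 0.032, 0], [0, -0.0005, 0, 0.037, 0], [0, -0.0005, 0, 0.04, 0], [0, -0.0005, 0, 0.042, 0], [0, -0.0005, 0, 0.044, 0], [0, -0.0005, 0, 0.046, 0], [0, -0.0005, 0, 0.0475, 0], [0, -0.0005, 0, 0.0475, 0]],
  ],
)

```text
t: 25.1
tool_pos: [0.5256, 0.187, 0.0996]
orientation: [-0.019, 1.0, -0.0, -0.0]
force: [-5.3, -1.1, 4.9]
finger_gap: 0.0122
grasp_force: 30.0
```

```bash
python3 -c "
from h import *
goto((.5273,.1868,.0973),.0366)"
```

```text
tcp [0.5256 0.187  0.0996] ang 0.037 q7 1.28 -> dxyz [-0.0017 -0.0003  0.0023] turn 0.000
```

Emit:
jog_arm(
  rows=[
    [[0, -0.0015, 0, 0.0015, 0], [0, -0.0015, 0, 0.0028, 0], [0, -0.0015, 0, 0.0028, 0]],
  ],
)

```text
t: 25.48
tool_pos: [0.5269, 0.1872, 0.0967]
orientation: [-0.019, 1.0, -0.0, -0.001]
force: [-6.0, -1.5, 5.8]
finger_gap: 0.0117
grasp_force: 30.0
```

Emit:
jog_arm(
  rows=[
    [[0.03, 0, 0, 0, 0], [0.03, 0, 0, 0, 0], [0.03, 0, 0, -0.02, 0], [0.03, 0, 0, -0.06, 0], [0.045, 0, -0.06, -0.06, 0], [0.045, 0, -0.12, -0.06, 0], [0.045, 0, -0.18, -0.06, 0], [0.045, 0, -0.18, -0.06, 0]],
  ],
)

```text
t: 26.48
tool_pos: [0.5343, 0.0024, 0.1571]
orientation: [-0.015, 1.0, -0.001, 0.0]
force: [-0.4, 0.6, -0.4]
finger_gap: 0.0452
grasp_force: 0.0
```

```bash
python3 ck.py 3;  python3 -c "
from h import *
goto((.5535,-.3072,.11),np.radians(7.5))"; python3 m.py
```

```text
line 3 px [222.  225.7] 40 toe err upslope mm -2.6 lat err 0.3 [(array([0.5235, 0.1879, 0.0865]), np.float64(0.001))] exp z 0.093
line 2 px [223.2 238.7] 41 toe err upslope mm -1.9 lat err 0.5 [(array([0.4905, 0.187 , 0.0749]), np.float64(0.0005))] exp z 0.081
line 1 px [224.  251.9] 40 toe err upslope mm -2.2 lat err 1.8 [(array([0.456, 0.187, 0.063]), np.float64(0.0007))] exp z 0.068
tcp [0.5345 0.0071 0.1568] ang 0.036 q7 1.60 -> dxyz [-0.0077 -0.3148  0.0467] turn -0.095
slat px [406.1 211.4] pull [ 0.5532 -0.306 ] ctr [ 0.5709 -0.306 ] size [0.069 0.086] an 3.3 pull->ctr 0.0177 ang -0.1
slat px [224.  251.8] pull [0.4558 0.1925] ctr [0.4991 0.1949] size [0.089 0.111] an 89.1 pull->ctr 0.0433 ang 3.2
scene pull [188.6 305.6] [(array([ 0.5532, -0.3082,  0.0178]), np.float64(0.0011))]
```

Run:
```python
from h import *
f=grab('top'); G=cv2.cvtColor(f['pixels'],cv2.COLOR_RGB2GRAY).astype(np.float32)
t=.03657;n=np.array([np.cos(t),np.sin(t),0]);e=np.array([-n[1],n[0],0])
xs=np.arange(-.012,.012,.001)
pr=np.zeros(len(xs))
for l in list(np.arange(.135,.156,.003))+list(np.arange(.18,.2,.003)):
    p0=n*(.4572-.00325-.001)+e*l+np.array([0,0,.0439+.0049]); pr+=[cv2.getRectSubPix(G,(1,1),tuple(map(float,proj(f,p0+n*x))))[0,0] for x in xs]
print([(int(x*1e3),int(v/14)) for x,v in zip(np.round(xs,4),pr)])
# lateral edges of the slats at mid exposure
for k in (1,2,3):
    ls=np.arange(.1,.24,.0005); p0=n*(.4572+.03383*(k-1)+.028)+np.array([0,0,.0439+.0123*(k-1)+.0065+.005])
    q=np.array([cv2.getRectSubPix(G,(1,3),tuple(map(float,proj(f,p0+e*l))))[:,0].mean() for l in ls]); d=np.diff(cv2.GaussianBlur(q[None],(9,1),0)[0])
    print(k,"edges",ls[d.argmin()],ls[d.argmax()],(ls[d.argmin()]+ls[d.argmax()])/2-.1678)
```

```text
[(-12, 142), (-11, 139), (-10, 134), (-9, 127), (-8, 121), (-7, 116), (-6, 110), (-5, 104), (-4, 97), (-3, 89), (-2, 82), (-1, 75), (0, 68), (1, 65), (2, 63), (3, 62), (4, 63), (5, 64), (6, 65), (7, 65), (8, 65), (9, 66), (10, 66), (11, 66)]
1 edges 0.22400000000000012 0.2110000000000001 0.049700000000000105
2 edges 0.22300000000000011 0.2100000000000001 0.048700000000000104
3 edges 0.22400000000000012 0.2090000000000001 0.048700000000000104
```

Emit:
jog_arm(
  rows=[
    [[0.045, 0, -0.06, 0, 0], [0.045, 0, -0.12, 0, 0], [0.045, 0, -0.18, 0, -0.05], [0.045, -0.005, -0.24, 0, -0.09], [0.045, -0.008, -0.3, 0.02, -0.09], [0.045, -0.008, -0.315, 0.046, -0.09], [0.045, -0.008, -0.315, 0.046, -0.09], [0.045, -0.008, -0.315, 0.046, -0.09]],
  ],
)

```text
t: 27.72
tool_pos: [0.5548, -0.3055, 0.1112]
orientation: [-0.065, 0.998, 0.0, 0.0]
force: [-0.4, 1.0, -0.2]
finger_gap: 0.0449
grasp_force: 0.0
```

```bash
python3 -c "
from h import *
goto((.5533,-.3075,.026),np.radians(7.5))"
```

```text
tcp [ 0.5548 -0.3055  0.1112] ang 0.129 q7 2.32 -> dxyz [ 0.0018 -0.0018  0.0852] turn -0.002
```

Emit:
jog_arm(
  rows=[
    [[0.045, 0.0005, -0.0005, 0.05, 0], [0.045, 0.0005, -0.0005, 0.074, 0], [0.045, 0.0005, -0.0005, 0.085, 0], [0.045, 0.0005, -0.0005, 0.085, 0], [0.0, 0.0005, -0.0005, 0.085, 0], [0.0, 0.0005, -0.0005, 0.085, 0], [0.0, 0.0005, -0.0005, 0.085, 0], [0.0, 0.0005, -0.0005, 0.085, 0]],
  ],
)

```text
t: 28.72
tool_pos: [0.5537, -0.3078, 0.026]
orientation: [-0.063, 0.998, -0.0, 0.0]
force: [-0.6, 0.1, 3.5]
finger_gap: 0.0119
grasp_force: 30.0
```

Emit:
jog_arm(
  rows=[
    [[0, 0, 0, -0.01, 0], [0, 0, 0, -0.05, 0], [0, 0, 0, -0.1, 0], [0, 0, 0, -0.14, 0], [0, 0, 0, -0.14, 0]],
  ],
)

```text
t: 29.35
tool_pos: [0.5549, -0.3086, 0.1694]
orientation: [-0.063, 0.998, -0.001, 0.002]
force: [-0.3, -0.0, -1.1]
finger_gap: 0.0117
grasp_force: 30.0
```

```bash
python3 -c "
from h import *
goto((.5625,.1880,.165),.0366)"
```

```text
tcp [ 0.5549 -0.3086  0.1694] ang 0.127 q7 2.30 -> dxyz [-0.0704  0.4916  0.0036] turn 0.090
```

Emit:
jog_arm(
  rows=[
    [[0, -0.008, 0.06, 0, 0], [0, -0.017, 0.12, 0, 0], [0, -0.025, 0.18, 0, 0.03], [0, -0.034, 0.24, 0, 0.06], [0, -0.043, 0.3, 0, 0.09], [0, -0.051, 0.36, 0, 0.09], [0, -0.06, 0.42, 0, 0.09], [0, -0.07, 0.48, 0, 0.09], [0, -0.07, 0.491, 0.004, 0.09], [0, -0.07, 0.491, 0.004, 0.09], [0, -0.07, 0.491, 0.004, 0.09]],
  ],
)

```text
t: 30.72
tool_pos: [0.5608, 0.1862, 0.1615]
orientation: [-0.017, 1.0, -0.0, -0.0]
force: [0.4, 0.6, -0.5]
finger_gap: 0.012
grasp_force: 30.0
```

```bash
python3 -c "
from h import *
goto((.5625,.1880,.1096),.0366)"
```

```text
tcp [0.5608 0.1862 0.1615] ang 0.035 q7 1.30 -> dxyz [-0.0018  0.0017  0.0519] turn -0.002
```

Emit:
jog_arm(
  rows=[
    [[0, -0.001, 0, 0.015, 0], [0, -0.002, 0, 0.026, 0], [0, -0.002, 0, 0.034, 0], [0, -0.002, 0, 0.039, 0], [0, -0.002, 0, 0.042, 0], [0, -0.002, 0, 0.044, 0], [0, -0.002, 0, 0.046, 0], [0, -0.002, 0, 0.048, 0], [0, -0.002, 0, 0.0495, 0], [0, -0.002, 0, 0.0495, 0]],
  ],
)

```text
t: 31.98
tool_pos: [0.5623, 0.1883, 0.1124]
orientation: [-0.019, 1.0, -0.0, -0.0]
force: [-6.3, -1.7, 4.6]
finger_gap: 0.0116
grasp_force: 30.0
```

```bash
python3 -c "
from h import *
goto((.5625,.1880,.1096),.0366)"
```

```text
tcp [0.5623 0.1883 0.1124] ang 0.037 q7 1.33 -> dxyz [-0.0002 -0.0003  0.0028] turn 0.001
```

Emit:
jog_arm(
  rows=[
    [[0, -0.0005, 0, 0.0015, 0], [0, -0.0005, 0, 0.0032, 0], [0, -0.0005, 0, 0.0032, 0]],
  ],
)

```text
t: 32.35
tool_pos: [0.5627, 0.1882, 0.1091]
orientation: [-0.019, 1.0, -0.0, -0.0]
force: [-5.9, -0.7, 4.6]
finger_gap: 0.012
grasp_force: 30.0
```

Emit:
jog_arm(
  rows=[
    [[0.03, 0, 0, 0, 0], [0.03, 0, 0, 0, 0], [0.03, 0, 0, -0.02, 0], [0.03, 0, 0, -0.07, 0], [0.03, 0.03, -0.05, -0.07, 0], [0.0, 0.06, -0.11, -0.07, 0], [0.0, 0.09, -0.17, -0.07, 0], [0.0, 0.09, -0.2, -0.07, 0], [0.0, 0.09, -0.2, -0.07, 0]],
  ],
)

```text
t: 33.48
tool_pos: [0.4805, -0.0175, 0.1794]
orientation: [-0.016, 1.0, 0.0, 0.001]
force: [0.5, 0.3, 0.3]
finger_gap: 0.0005
grasp_force: 0.0
```

```bash
python3 ck.py 4; python3 br.py | grep -v roof
```

Run:
```python
from h import *
f=grab('top');g=grab('scene')
u=[]
for F in(f,g):
    H=hsv(F); red=((H[...,0]<4)|(H[...,0]>175))&(H[...,1]>180)&(H[...,2]>110)
    b=blobs(red,20); print([(c.round(1),a) for c,a,_ in b])
goto((.560,-.035,.16),np.pi/2)
```

```text
line 4 px [220.6 211.4] 42 toe err upslope mm -0.6 lat err 0.3 [(array([0.5597, 0.1892, 0.1004]), np.float64(0.0006))] exp z 0.105
line 3 px [222.  225.9] 42 toe err upslope mm -3.1 lat err 0.4 [(array([0.5232, 0.1882, 0.0864]), np.float64(0.0006))] exp z 0.093
line 2 px [223.1 238.3] 42 toe err upslope mm -0.8 lat err 0.6 [(array([0.4909, 0.1865, 0.0764]), np.float64(0.0021))] exp z 0.081
line 1 px [224.  251.9] 40 toe err upslope mm -2.2 lat err 1.8 [(array([0.4561, 0.1869, 0.0638]), np.float64(0.0005))] exp z 0.068
px [444.  157.5] 662 [array([443.2, 156.5]), array([23.6, 32.2]), np.float64(81.9)] lenmm at z=.09: [62. 85.]
px [370.3 165. ] 417 [array([370.4, 164.9]), array([ 7.8, 53.1]), np.float64(88.2)] lenmm at z=.09: [ 21. 139.]
[(array([306.8, 186.5]), np.int32(39))]
[(array([273.2, 226.5]), np.int32(55))]
tcp [ 0.481  -0.0138  0.1789] ang 0.039 q7 1.59 -> dxyz [-0.0782 -0.0242  0.0189] turn -1.532
```

View pics/k4.png

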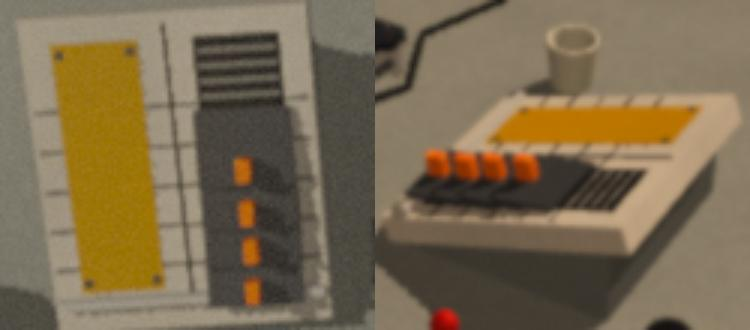

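All four slats are laid like slates. Now I'll go behind the lever ball with closed fingers.

```bash
python3 -c "
from h import *
goto((.570,-.034,.16),.09)"
```

```text
tcp [ 0.481  -0.0138  0.1789] ang 0.039 q7 1.59 -> dxyz [-0.0882 -0.0236  0.0189] turn -0.051
```

Emit:
jog_arm(
  rows=[
    [[0, -0.045, -0.012, 0, -0.05], [0, -0.088, -0.0236, 0.01, -0.05], [0, -0.088, -0.0236, 0.04, -0.05], [0, -0.088, -0.0236, 0.075, -0.05], [0, -0.088, -0.0236, 0.091, -0.05], [0, -0.088, -0.0236, 0.091, -0.05]],
  ],
)

```text
t: 34.48
tool_pos: [0.5692, -0.0347, 0.0874]
orientation: [-0.044, 0.999, -0.0, -0.001]
force: [0.7, 0.1, 0.6]
finger_gap: 0.0004
grasp_force: 0.0
```

```bash
python3 -c "
from h import *
goto((.664,-.026,.088),.09)"
```

```text
tcp [ 0.5692 -0.0347  0.0874] ang 0.088 q7 1.82 -> dxyz [-0.0952  0.0004 -0.0008] turn -0.002
```

Emit:
jog_arm(
  rows=[
    [[0, -0.02, 0, 0, 0], [0, -0.035, 0, 0, 0], [0, -0.045, 0, 0, 0], [0, -0.055, 0, 0, 0], [0, -0.065, 0, 0, 0], [0, -0.075, 0, 0, 0], [0, -0.085, 0, 0, 0], [0, -0.092, 0, 0, 0], [0, -0.095, 0, 0, 0], [0, -0.095, 0, 0, 0]],
  ],
)

```text
t: 35.72
tool_pos: [0.6625, -0.0272, 0.0874]
orientation: [-0.043, 0.999, 0.0, -0.002]
force: [-10.8, 0.2, 5.1]
finger_gap: 0.0003
grasp_force: 5.8
```

Emit:
jog_arm(
  rows=[
    [[0, -0.003, 0, 0, 0], [0, -0.005, 0, 0, 0], [0, -0.005, 0, 0, 0]],
  ],
)

```text
t: 36.1
tool_pos: [0.6637, -0.0272, 0.0869]
orientation: [-0.043, 0.999, 0.0, -0.006]
force: [-33.2, -0.8, 19.2]
finger_gap: 0.0005
grasp_force: 17.7
```

The force rose sharply to 33 N with almost no motion, so the lever is at its stop. I'll back off, lift and check.

Emit:
jog_arm(
  rows=[
    [[0, 0.01, 0, 0, 0], [0, 0.04, 0, 0, 0], [0, 0.07, 0, -0.03, 0], [0, 0.1, 0, -0.09, 0], [0, 0.15, -0.06, -0.1, 0], [0, 0.18, -0.12, -0.1, 0], [0, 0.18, -0.18, -0.1, 0], [0, 0.18, -0.22, -0.1, 0], [0, 0.18, -0.22, -0.1, 0]],
  ],
)

```text
t: 37.22
tool_pos: [0.5083, -0.2662, 0.1885]
orientation: [-0.041, 0.999, -0.001, 0.001]
force: [-0.3, 1.3, 0.2]
finger_gap: 0.0005
grasp_force: 0.0
```

Run:
```python
from h import *
f=grab('top');g=grab('scene');u=[]
for F in(f,g):
    H=hsv(F); red=((H[...,0]<4)|(H[...,0]>175))&(H[...,1]>170)&(H[...,2]>100)
    u.append(max(blobs(red,15),key=lambda b:b[1])[0])
print(u,two(f,u[0],g,u[1]))
cv2.imwrite('pics/f.png',f['pixels'][:,:,::-1])
```

```bash
python3 ck.py 4
```

```text
[array([302.55813953, 159.93023256]), array([297.89230769, 235.43076923])] (array([ 0.68799343, -0.02425811,  0.09585589]), np.float64(0.0017531907594645958))
line 4 px [220.6 211.5] 41 toe err upslope mm -0.8 lat err 0.4 [(array([0.5594, 0.1894, 0.1002]), np.float64(0.0005))] exp z 0.105
line 3 px [222.  225.9] 42 toe err upslope mm -3.1 lat err 0.4 [(array([0.5233, 0.1882, 0.0869]), np.float64(0.0002))] exp z 0.093
line 2 px [223.3 238.3] 42 toe err upslope mm -0.9 lat err 0.3 [(array([0.4913, 0.1864, 0.0767]), np.float64(0.0009))] exp z 0.081
line 1 px [223.9 251.7] 38 toe err upslope mm -1.7 lat err 1.9 [(array([0.4565, 0.1869, 0.064 ]), np.float64(0.0009))] exp z 0.068
```

View pics/f.png

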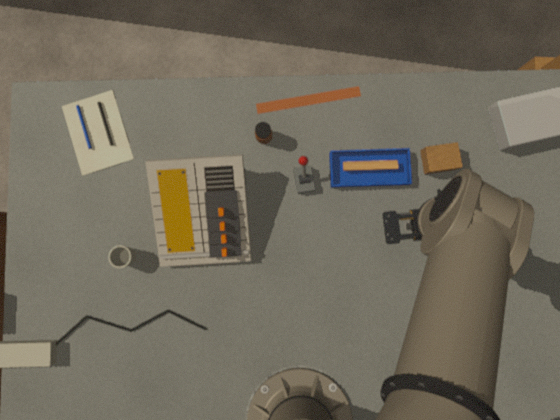

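The picture shows the lever ball over at (303,160), the brush in the tray at (370,165), and four slats in a row on the grille. The jar, carton and beaker haven't moved, and the arm touches nothing. The push force tilted about 0.5 rad, which fits the lever being at its end stop. Handing in.

```bash
python3 -c "
from cell import bot
print(bot.hand_in())"
```

```text
the job is handed in; nothing more can be done
None
```

I handed the job in at about 37 s: the brush is in the blue tray, all four slats present are laid on lines 1–4 (toes within about 3 mm of their lines by camera), and the fan lever was pushed to what the force readings indicate is its stop, with the jar, carton and beaker undisturbed; the hand-in returned no verdict.

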